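# Pin the side wing onto the hot-plate screen

## Robot

A 6-joint arm with a two-finger parallel gripper is mounted at the origin on the work surface. World frame = base frame: x ahead of the robot, y to its left, z up, the work surface at z = 0. Lengths are in m, angles in rad, forces in N, time in s.
With the tool pointing down it reaches from about 0.375 to 0.9 m from the base axis. Payload 3.1 kg.
Tool frame: the origin (TCP) lies midway between the tips of the shut fingers; the grasp point (between the pads) lies grip_point_offset behind it (grip_point_offset is the distance from the TCP to the grasp point, in m); y points along the fingers, z is the direction in which the jaws open and shut, and the axes are right-handed (so a half turn about y gives the same grasp; the last joint's range is limited). The gripper opens to 87 mm and grips with 3 to 60 N. Pads are 19 mm wide; open, the fingers measure 117 mm over their backs; the gripper's body (75 mm by 190 mm) begins 51 mm behind the grasp point.
Start: joints at [1.067, 0.527, 1.433, -0, 1.181, -0.178], TCP at [0.2, 0.592, 0.223] pointing down, gripper open.
Joint ranges: [-3.08, 3.08], [-0.75, 2.2], [0.22, 2.44], [-1.43, 4.57], [0, 2.65], [-2.85, 2.85]. Speed limits (rad/s): [2.79, 2.79, 3.14, 3.14, 3.14, 3.14].

## Interface

Orientations are given as a unit quaternion [x, y, z, w].
In Python, from rig import * gives the robot as it stands.
- The arm moves only by the tool jog_arm, never from a script. Its argument "increments" is a list that holds one entry, the list of rows, each a list of 7 numbers: the turn, a rotation vector about the world's x, y, z in degrees, then the shift along the world's x, y, z in m, then the closure, from -1 (fully open) to 1 (shut), so that 0 is half open. In form: [[[rx, ry, rz, x, y, z, jaw], ...]]. A call has 1 to 8 rows; each row is the pose to reach, as a shift and turn from the pose measured when the call began; what a row does not reach only later rows make up. A row lasts 1/10 s, in which the tool goes at most 50 mm and 8.59 degrees, less where a joint would pass 70% of its speed; a pose out of reach is approached as far as the arm can. A call with a gripper value outside its range is refused whole. The fingers move at their own pace and stop on an object; "squeeze" is the grip in N (left out, the last holds). Time passes only in rows, so rows that repeat a pose let the fingers close. It gives the time, the measured TCP pose, the force and the opening at its end, in the units of the state.
- get_obs(): the state, without advancing time (a new reading comes with each control period).
- camera(name): name is "scene" or "top" or "wrist"; returns the picture (420x560x3 uint8, red, green, blue); there is no depth.
- camera_info(name): a dict with "K" (3x3 intrinsics, pixels), "R" (3x3) and "t" (3): a world point X has camera coordinates R X + t. Camera axes: x right, y down, z forward; pixel columns grow to the right and rows downward; lengths in m; the calibration is good to about 2 mm. A picture is of the moment at which its call begins: read the wrist's pose just before it. camera_info takes no time and is no camera call; for the wrist camera it gives the pose at the moment of the call.
- hand_in(): hands the job in, once; it reports no verdict.
The state is a dict: "time": time; "q": joint angles; "joint_velocities": joint speeds; "joint_torque": joint torques, N m; "position": TCP position; "tool_rot": TCP orientation; "ft_force": force on the tool from outside, world axes, zero at the start; "moment": the same for the moment, N m; "grip_width": finger opening in m.
Only numpy, scipy, OpenCV 4.12 (cv2) and the standard library are available. Lean on these libraries where they do the work, as an engineer would, in place of code of your own. Each camera call takes 0.05 s, during which the arm holds its last target.

## Task

Hinge the loose amber side wing onto the bolted-down back screen beside the hot plate: stand the wing square to the back screen, on the robot's side of it, with its hinge knuckle between the back screen's two knuckles and the holes in line. Then take the red-knobbed hinge pin out of the organiser and push it down through all three knuckles until the knob sits on the top one, and let go. Leave the wing standing upright and do not disturb the other things on the bench.

Things in the scene. Friction and masses are not known exactly. Their poses are not given: they have to be found in the camera images.
- screen: Back screen, bolted down: amber sheet in an aluminium frame, 160 mm high, 14 mm thick. Origin on the vertical hinge axis at bench level, z up; the panel runs along its +y from 18 to 238 mm on a base strip 44 mm wide, 10 mm high. Its hinge is open to -x, +x and -y. The mounted wing is to run from the hinge axis along this body's -x, square to the panel, i.e. with the wing's x parallel to this x
- hinge_top (a point): mouth of the hole in the back screen's upper knuckle, on the hinge axis, 164 mm above the bench. The back screen has two steel knuckles (24 mm outside, 11 mm vertical through-hole) on this axis, at heights 84 to 108 mm and 140 to 164 mm; the 32 mm gap between them takes the wing's knuckle
- wing: Side wing, loose, 0.5 to 0.8 kg, standing on two steel feet (26 mm by 70 mm across, 10 mm high): amber sheet in an aluminium frame, 180 mm long along its x, 160 mm high. Origin on the bench under the middle of the panel, z up. Grip it across the top rail (14 mm thick in y, heights 136 to 160 mm, all along the length); below that the sheet is 4 mm thick. One hinge knuckle at its +x end
- wing_eye (a point): centre of the hole in the wing's steel knuckle (24 mm outside, 12 mm vertical through-hole, 24 mm tall: heights 112 to 136 mm), 105 mm along +x from the wing's origin and 124 mm above the bench. With the wing standing on the bench this knuckle has 4 mm of air to the back screen's knuckles above and below
- organiser: Black bench organiser, fixed: a 56 mm square block, 70 mm high, with the pin's hole in the middle of its top, and an open pocket with small tools (up to 120 mm high) on its -y side, 28 to 103 mm from the hole. Origin on the bench under the pin's hole
- pin: Hinge pin, 0.09 kg, upright in the organiser's hole, knob up; lift it 65 mm to clear. Origin on its axis at the underside of the knob, z up along the axis, 101 mm above the bench at first. Red knob: flange 24 mm wide, 4 mm thick, then a 20 mm round grip up to 45 mm above the origin. Steel shank 9 mm thick from the origin down to -95 mm, the last 18 mm tapering to a 3 mm nose
- hotplate: Small hot plate with a green board on it, fixed, 115 mm square, 60 mm high, in the corner that the two screens will form. Origin at its centre on the bench
- tip_cleaner: Round black tin of brass wool, 72 mm wide, 45 mm high, loose; bystander. Origin at its centre on the bench
- flux_bottle: White bottle with a red cap, 38 mm wide, 85 mm high, loose; bystander. Origin at its centre on the bench
- multimeter: Yellow multimeter lying flat, 170 by 85 by 50 mm, loose; bystander. Origin at its centre on the bench
Mind the look-alikes: they are no part of the job. There is more than one size of the pin; the one meant has the size given above.

How it is judged:
On the way:
1. the wing stands with its knuckle between the back screen's knuckles and the holes in line within 6 mm (horizontal distance between wing_eye and hinge_top below 0.006 m and height (world z) of wing_eye between 0.118 and 0.13 m and angle between wing's own z axis and vertical below 0.1 rad), for 0.2 s.
At the end, for the whole second after the job is handed in: Pin upright (0.08 rad), underside of its knob within 5 mm of the upper knuckle's mouth; wing upright on its feet (0.06 rad), eye 118 to 130 mm high and within 5 mm of the hinge axis, wing on the screen's -x side and square to it within 0.21 rad; pin and wing released, at rest (distance between pin and hinge_top below 0.005 m and angle between the z axis of pin and the z axis of screen, either way round below 0.08 rad and height (world z) of pin above 0.155 m and horizontal distance between wing_eye and hinge_top below 0.005 m and height (world z) of wing_eye between 0.118 and 0.13 m and angle between wing's own z axis and vertical below 0.06 rad and x of wing in the frame of screen below -0.08 m and angle between the x axis of wing and the x axis of screen, either way round below 0.21 rad and linear speed of each of pin, wing below 0.02 m/s); the robot touches nothing.
It fails at once if the wing is tipped over (leans more than 0.4 rad) (angle between wing's own z axis and vertical above 0.4 rad).
It fails at once if the tin, the bottle or the multimeter is moved by more than 25 mm (distance of any of tip_cleaner, flux_bottle, multimeter from where it was at the start of the episode above 0.025 m).
It also fails if it takes over 69 s, if anything falls off the work surface, if the arm or the gripper's body presses on something with over 40 N, if the wrist force passes 120 N, or if a joint passes its speed limit or range.

## Working session

There is one attempt and no reset: what is moved stays moved. The work goes in short steps, Python scripts to look and compute and a tool call to move; the robot and the scene stay as the last step left them, time stands still between calls to the robot, and variables do not carry over. Pictures are saved under pics/ and viewed, and the job is handed in when it is done.

Besides the shell and the picture viewer there is one more tool, called after "Emit:" as a command line: name --argument value ..., lists and objects as JSON in quotes. jog_arm: Moves the arm, as the interface text tells. Its arguments: {"type":"object","properties":{"increments":{"type":"array","items":{"type":"array","items":{"type":"array","items":{"type":"number"}}}},"squeeze":{"type":"number"}},"required":["increments"]}

```bash
ls; mkdir -p pics; python3 - <<'E'
from rig import *
import cv2
for n in ["scene","top","wrist"]:
    im=camera(n); cv2.imwrite(f"pics/{n}0.png",im[:,:,::-1])
    i=camera_info(n); print(n,i)
o=get_obs(); print(o)
E
```

```text
pics
scene {'K': array([[434.36904668,   0.        , 279.51000323],
       [  0.        , 434.36904668, 208.16372963],
       [  0.        ,   0.        ,   1.        ]]), 'R': array([[ 0.89153764,  0.45279513, -0.01171315],
       [ 0.33566258, -0.67782901, -0.6541242 ],
       [-0.30412377,  0.57924468, -0.75629646]]), 't': array([-0.53120473, -0.13498748,  1.13511599])}
top {'K': array([[476.4825187 ,   0.        , 277.10969012],
       [  0.        , 476.4825187 , 220.97327726],
       [  0.        ,   0.        ,   1.        ]]), 'R': array([[ 0.00729423, -0.99996633,  0.00376021],
       [-0.9848889 , -0.00783482, -0.17301003],
       [ 0.17303367, -0.00244141, -0.98491288]]), 't': array([-0.03891693,  0.63165188,  1.17165688])}
wrist {'K': array([[309.31471694,   0.        , 283.25258135],
       [  0.        , 309.31471694, 212.94282983],
       [  0.        ,   0.        ,   1.        ]]), 'R': array([[ 0.31910704,  0.94771552, -0.00244703],
       [ 0.91933533, -0.30892185,  0.24370029],
       [ 0.23020261, -0.08001612, -0.9698475 ]]), 't': array([-0.62287567, -0.0299799 ,  0.38880675])}
{'time': 0.15, 'q': array([ 1.06653113e+00,  5.28236015e-01,  1.43360006e+00,  4.11171709e-06,
        1.18137465e+00, -1.78513937e-01]), 'joint_velocities': array([ 0.001489  , -0.00241722, -0.00325939,  0.00077392, -0.00423239,
       -0.00025274]), 'joint_torque': array([ 1.39947158e-03, -4.40434313e+01, -1.76843941e+01,  6.33439911e-02,
        5.52605360e-02, -8.74422267e-05]), 'position': array([0.19972279, 0.5916506 , 0.22180915]), 'tool_rot': array([ 0.69828656, -0.11485523,  0.11446964, -0.69720934]), 'ft_force': array([ 0.43367716, -0.06366948,  0.22592328]), 'moment': array([-0.03068095, -0.02300931,  0.04436733]), 'grip_width': 0.08717783388586585}
```

View pics/scene0.png

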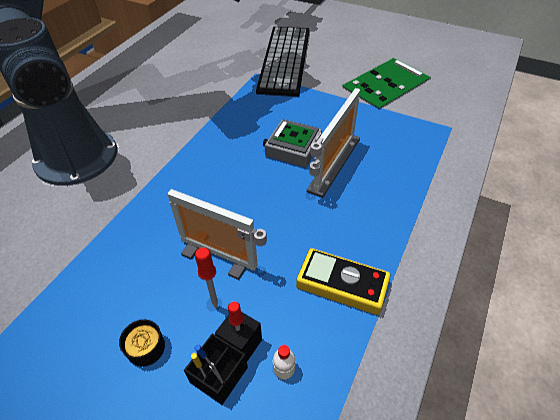

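View pics/top0.png

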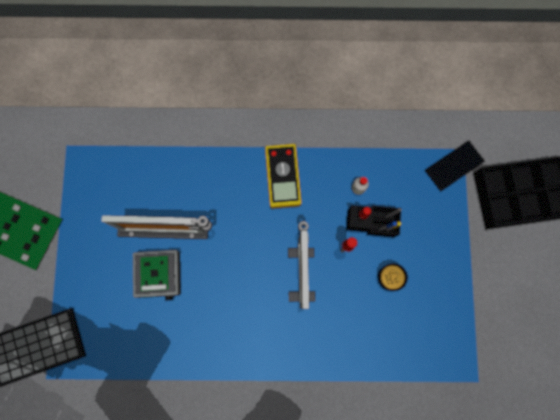

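View pics/wrist0.png

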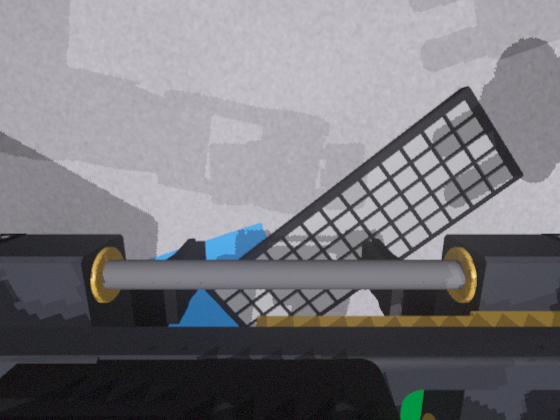

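```bash
python3 - <<'E'
from rig import *
import rig; print([n for n in dir(rig) if not n.startswith('_')])
try: print(grip_point_offset)
except Exception as e: print(e)
import cv2
for n in ["scene","top"]:
    im=cv2.imread(f"pics/{n}0.png")
    c=im[150:390,150:450] if n=="top" else im[80:350,150:500]
    cv2.imwrite(f"pics/{n}0z.png",cv2.resize(c,None,fx=2.2,fy=2.2,interpolation=cv2.INTER_CUBIC)[:600,:800])
E
```

```text
['Unreachable', 'camera', 'camera_info', 'get_obs', 'grip_point_offset', 'hand_in']
0.0187
```

View pics/scene0z.png

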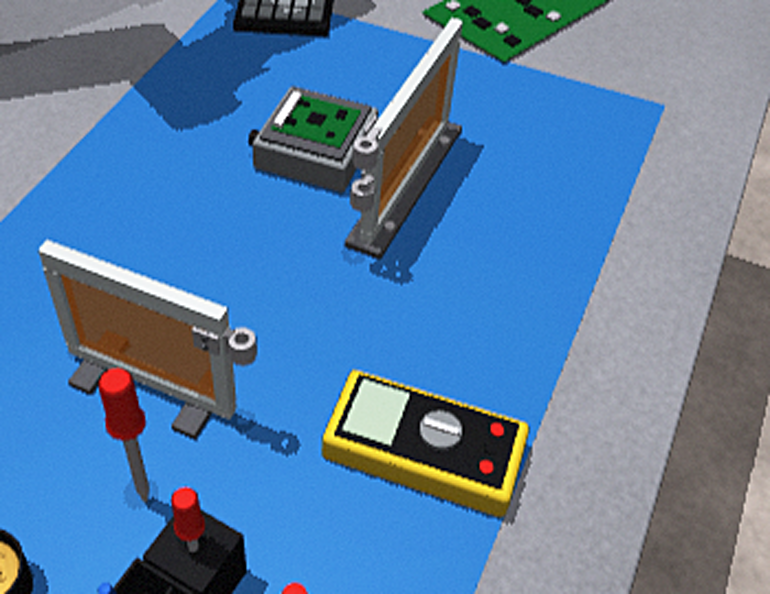

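View pics/top0z.png

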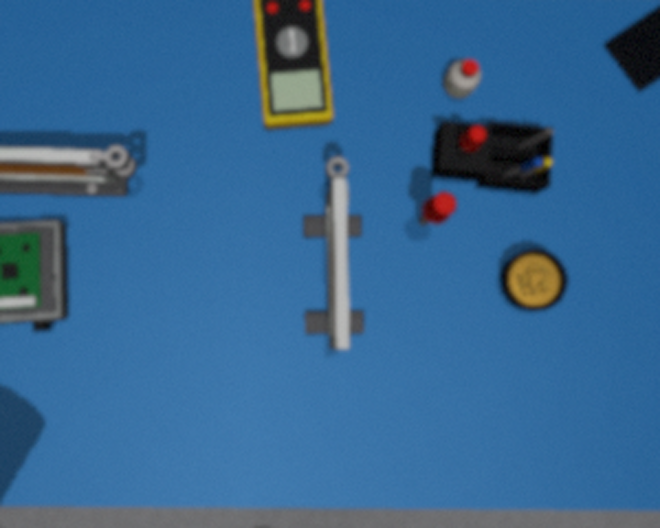

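```bash
cat > h.py <<'E'
import numpy as np, cv2
from rig import *
def ray(n,u,v,info=None):
    i=info or camera_info(n); d=i["R"].T@np.linalg.solve(i["K"],[u,v,1.]); c=-i["R"].T@i["t"]; return c,d
def onz(n,u,v,z,info=None):
    c,d=ray(n,u,v,info); return c+d*(z-c[2])/d[2]
def proj(n,X,info=None):
    i=info or camera_info(n); p=i["K"]@(i["R"]@np.array(X)+i["t"]); return p[:2]/p[2]
def tri(a):
    A=np.zeros((3,3));b=np.zeros(3)
    for n,u,v in a:
        c,d=ray(n,u,v); d/=np.linalg.norm(d);P=np.eye(3)-np.outer(d,d);A+=P;b+=P@c
    return np.linalg.solve(A,b)
def grip(o=None):
    from scipy.spatial.transform import Rotation as R
    o=o or get_obs(); M=R.from_quat(o["tool_rot"]).as_matrix(); return o["position"]-M[:,1]*grip_point_offset, M
E
python3 - <<'E'
from h import *
im=cv2.imread("pics/top0.png"); hsv=cv2.cvtColor(im,cv2.COLOR_BGR2HSV)
m=((hsv[...,1]<60)&(hsv[...,2]>125)).astype(np.uint8)
n,l,s,c=cv2.connectedComponentsWithStats(m)
for k in range(1,n):
    if 30<s[k,4]<3000 and 140<s[k,1]<320: print(s[k],c[k])
for sx,ex,y0,y1 in [(290,330,215,315),(95,225,205,235)]:
    pass
cv2.imwrite("pics/tw.png",cv2.resize(im[210:320,275:335],None,fx=5,fy=5,interpolation=cv2.INTER_CUBIC))
cv2.imwrite("pics/ts.png",cv2.resize(im[205:245,95:225],None,fx=6,fy=6,interpolation=cv2.INTER_CUBIC))
cv2.imwrite("pics/tm.png",cv2.resize(m[200:330,90:340]*255,None,fx=3,fy=3))
# red
r=(((hsv[...,0]<8)|(hsv[...,0]>172))&(hsv[...,1]>150)&(hsv[...,2]>80)).astype(np.uint8)
n,l,s,c=cv2.connectedComponentsWithStats(r)
for k in range(1,n):
    if s[k,4]>15: print('red',s[k],c[k])
im=cv2.imread("pics/scene0.png"); hsv=cv2.cvtColor(im,cv2.COLOR_BGR2HSV)
r=(((hsv[...,0]<8)|(hsv[...,0]>172))&(hsv[...,1]>150)&(hsv[...,2]>80)).astype(np.uint8)
n,l,s,c=cv2.connectedComponentsWithStats(r)
for k in range(1,n):
    if s[k,4]>15: print('redS',s[k],c[k])
E
```

```text
[280 163   6  11  42] [282.45238095 168.5       ]
[356 181  12   9  69] [360.95652174 185.97101449]
[274 182  22  18 350] [284.38285714 190.70285714]
[102 216 105  10 641] [153.17628705 219.42433697]
[301 221   8  88 525] [304.57333333 267.46095238]
[126 228  71   4 104] [162.39423077 229.58653846]
[141 285  25   5 109] [153.32110092 287.02752294]
red [286 149   6   6  26] [288.38461538 151.84615385]
red [271 151   6   6  27] [273.48148148 153.11111111]
red [360 178   7   6  34] [363.02941176 180.38235294]
red [361 207  11  11  75] [366.04 211.44]
red [344 238  13  12 102] [350.46078431 243.37254902]
redS [195 247  21  33 473] [204.33615222 263.49048626]
redS [373 272   6   7  33] [375.51515152 274.72727273]
redS [368 289   6   7  35] [370.57142857 291.77142857]
redS [228 302  15  24 269] [234.50185874 313.63197026]
redS [278 345  12  14 118] [283.44067797 350.97457627]
```

View pics/tw.png

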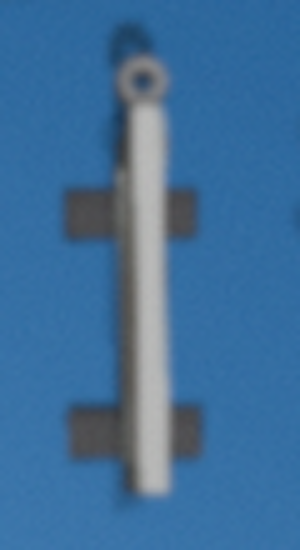

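View pics/ts.png

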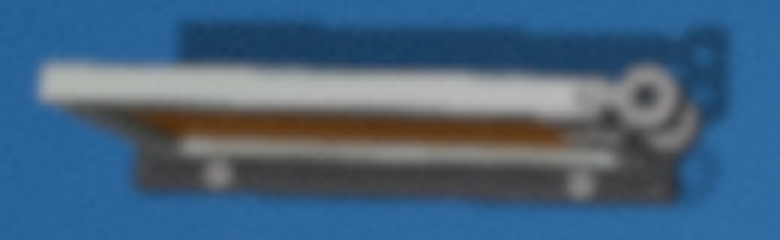

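```bash
python3 - <<'E'
from h import *
f=lambda *a:np.round(onz("top",*a),4)
print("eye",f(303.2,225.6,.136)); a=f(304.1,230.5,.160);b=f(305.3,308.2,.160);print("rail",a,b,"yaw",np.degrees(np.arctan2(*(a-b)[[1,0]])), "len",np.linalg.norm(a-b),"mid",(a+b)/2)
print("feet z.01", f(275+65/5-.4,210+214/5-.4,.01),f(275+196/5-.4,210+214/5-.4,.01), f(275+69/5-.4,210+432/5-.4,.01),f(275+202/5-.4,210+432/5-.4,.01))
print("hinge",f(202.4,220.6,.164)); a=f(101.3,218.4,.160);b=f(194.6,220.6,.160);print("srail",a,b,"dir",np.degrees(np.arctan2(*(a-b)[[1,0]])),np.linalg.norm(a-b))
# base strip edges
print("strip",f(95+138/6-.4,205+170/6-.4,.01),f(95+672/6-.4,205+183/6-.4,.01))
for s,t,z in [((234.5,313.6),(366.0,211.4),.125),((204.3,263.5),(350.5,243.4),.13)]:
    print("pin tri",np.round(tri([("scene",*s),("top",*t)]),4))
E
python3 - <<'E'
import cv2
a=cv2.imread("pics/scene0.png")
cv2.imwrite("pics/sp.png",cv2.resize(a[230:350,180:280],None,fx=5,fy=5,interpolation=cv2.INTER_CUBIC))
cv2.imwrite("pics/ss.png",cv2.resize(a[85:205,260:370],None,fx=5,fy=5,interpolation=cv2.INTER_CUBIC))
cv2.imwrite("pics/sw.png",cv2.resize(a[180:290,160:280],None,fx=5,fy=5,interpolation=cv2.INTER_CUBIC))
E
```

```text
eye [ 0.607  -0.0966  0.136 ]
rail [ 0.5913 -0.0973  0.16  ] [ 0.4122 -0.0995  0.16  ] yaw 0.7037653582546075 len 0.17911351149480603 mid [ 0.50175 -0.0984   0.16   ]
feet z.01 [ 0.5558 -0.0625  0.01  ] [ 0.5564 -0.1317  0.01  ] [ 0.4421 -0.065   0.01  ] [ 0.4426 -0.1342  0.01  ]
hinge [0.6123 0.1411 0.164 ]
srail [0.6164 0.3794 0.16  ] [0.6129 0.1601 0.16  ] dir 89.08564430330512 0.2193279279982374
strip [0.6042 0.3892 0.01  ] [0.6003 0.1527 0.01  ]
pin tri [ 0.6445 -0.2508  0.1251]
pin tri [ 0.5621 -0.2066  0.1547]
```

View pics/sp.png

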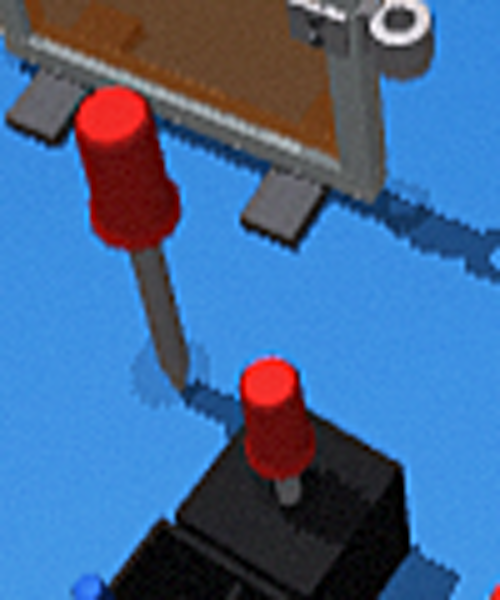

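View pics/ss.png

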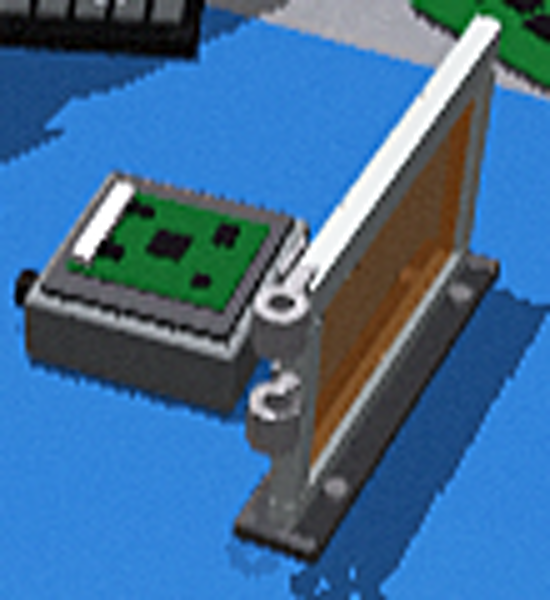

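View pics/sw.png

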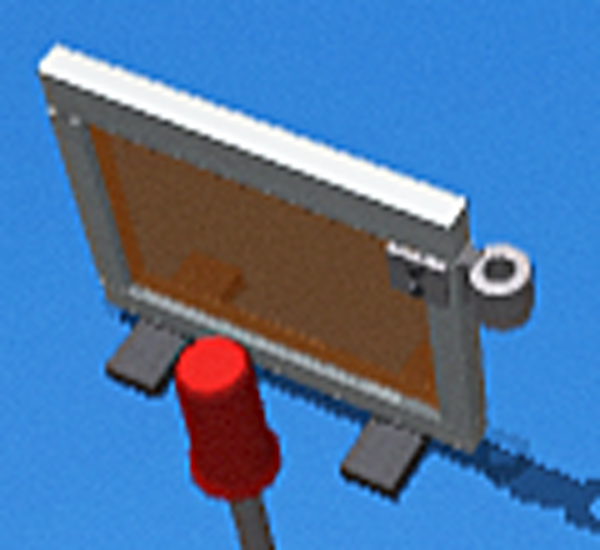

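```bash
python3 - <<'E'
from h import *
f=lambda *a:np.round(onz("top",*a),4)
print("eye2",tri([("scene",259.6,233.2),("top",303.2,225.6)]),"hinge2",tri([("scene",316.2,144.6),("top",202.4,220.6)]))
g,M=grip(); print(g,M.round(3))
print("hotplate corners",f(134,252,.06),f(180,252,.06),f(180,297,.06),f(134,297,.06))
print("knob",f(169,298,.03),"mm",f(301,207,.05),f(270,208,.05))
print("pin top",f(366,211.4,.135),"big",f(350.5,243.4,.17))
# organiser pin hole/shank vertical from scene: sp (272,380)top disc,(280,478) flange
c=lambda x,y:(180+x/5-.4,230+y/5-.4)
for z in(.146,):
  print("scene top disc",np.round(onz("scene",*c(270,382),z),4))
print("hole",np.round(onz("scene",*c(288,495),.08),4))
print("big nose",np.round(onz("scene",*c(182,388),0),4))
E
```

```text
eye2 [ 0.6066249  -0.09687924  0.13570487] hinge2 [0.61222592 0.14104709 0.16439199]
[0.19973747 0.59167706 0.24050912] [[ 0.947 -0.001  0.32 ]
 [-0.32  -0.001  0.947]
 [-0.    -1.    -0.002]]
hotplate corners [0.5484 0.3277 0.06  ] [0.5493 0.2113 0.06  ] [0.4368 0.2065 0.06  ] [0.4359 0.3211 0.06  ]
knob [0.4345 0.2404 0.03  ] mm [ 0.6702 -0.0959  0.05  ] [ 0.6669 -0.0154  0.05  ]
pin top [ 0.6431 -0.2484  0.135 ] big [ 0.5605 -0.2039  0.17  ]
scene top disc [ 0.6431 -0.2491  0.146 ]
hole [ 0.6466 -0.2549  0.08  ]
big nose [ 0.5615 -0.2054  0.    ]
```

Emit:
jog_arm --increments '[[[0, 0, 3, 0.02, -0.045, 0.01, -1], [0, 0, 6, 0.04, -0.09, 0.02, -1], [0, 0, 9, 0.06, -0.135, 0.02, -1], [0, 0, 12, 0.08, -0.18, 0.02, -1], [0, 0, 15, 0.1, -0.225, 0.02, -1], [0, 0, 18, 0.12, -0.27, 0.02, -1], [0, 0, 19.4, 0.14, -0.315, 0.02, -1], [0, 0, 19.4, 0.16, -0.36, 0.02, -1]]]' --squeeze 40

```text
time: 0.95
position: [0.36, 0.2298, 0.2418]
tool_rot: [0.708, 0.005, -0.005, -0.707]
ft_force: [1.2, 0.4, -0.3]
grip_width: 0.0871
```

Emit:
jog_arm --increments '[[[0, 0, 0, 0.02, -0.045, 0, -1], [0, 0, 0, 0.04, -0.09, 0, -1], [0, 0, 0, 0.06, -0.135, 0, -1], [0, 0, 0, 0.08, -0.18, 0, -1], [0, 0, 0, 0.1, -0.225, 0, -1], [0, 0, 0, 0.12, -0.27, 0, -1], [0, 0, 0, 0.145, -0.33, 0, -1], [0, 0, 0, 0.145, -0.33, 0, -1]]]'

```text
time: 1.75
position: [0.5075, -0.1051, 0.2419]
tool_rot: [0.709, 0.004, -0.002, -0.706]
ft_force: [0.8, -0.2, -0.2]
grip_width: 0.087
```

```bash
python3 - <<'E'
from h import *
o=get_obs();g,M=grip(o); print(o["time"],g,np.degrees(np.arctan2(M[1,2],M[0,2])),M[:,1],o["ft_force"],o["q"])
im=camera("wrist"); cv2.imwrite("pics/w1.png",im[:,:,::-1])
E
```

```text
1.75 [ 0.50744981 -0.10504081  0.26062019] 90.54454626975368 [ 0.00296327 -0.00409541 -0.99998722] [ 0.79808108 -0.17639832 -0.21883599] [-0.4185501   0.35802707  1.67744866 -0.00284476  1.10174652 -1.99757618]
```

View pics/w1.png

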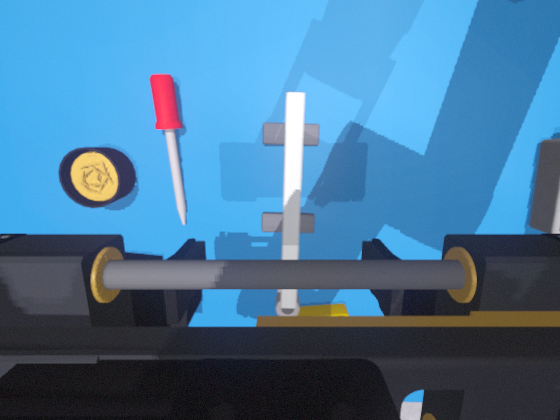

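Emit:
jog_arm --increments '[[[0, 0, 0.2, -0.0025, 0.0067, -0.03, -1], [0, 0, 0.2, -0.0025, 0.0067, -0.06, -1], [0, 0, 0.2, -0.0025, 0.0067, -0.09, -1], [0, 0, 0.2, -0.0025, 0.0067, -0.112, -1], [0, 0, 0.2, -0.0025, 0.0067, -0.1125, -1]]]'

```text
time: 2.3
position: [0.5018, -0.0959, 0.1267]
tool_rot: [0.707, 0.003, -0.007, -0.707]
ft_force: [-0.6, -0.3, -0.5]
grip_width: 0.0872
```

```bash
python3 - <<'E'
from h import *
o=get_obs();g,M=grip(o); print(o["time"],g,np.degrees(np.arctan2(M[1,2],M[0,2])),M[:,1],o["ft_force"],o["q"])
im=camera("wrist"); cv2.imwrite("pics/w2.png",im[:,:,::-1])
E
```

```text
2.3 [ 0.50187762 -0.09584894  0.14535011] 90.79589505012737 [-5.13880128e-03 -4.08461399e-04 -9.99986713e-01] [-0.6013677  -0.34725784 -0.49422016] [-0.40631428  0.5223878   1.80411857 -0.00329208  0.819648   -1.98874846]
```

View pics/w2.png

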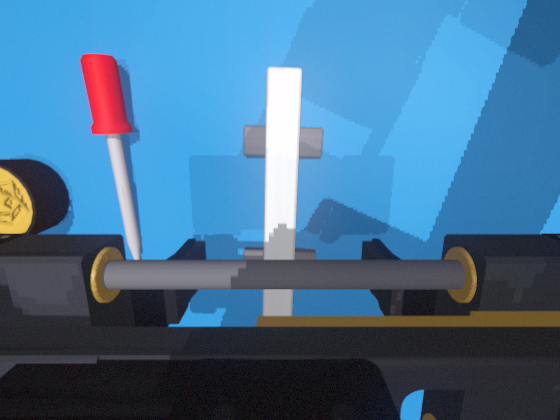

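Emit:
jog_arm --increments '[[[0, 0, 0, 0.001, -0.0015, 0.002, -1], [0, 0, 0, 0.001, -0.0015, 0.002, -1], [0, 0, 0, 0.001, -0.0015, 0.002, -1]]]'

```text
time: 2.65
position: [0.505, -0.0982, 0.1315]
tool_rot: [0.708, 0.005, -0.005, -0.706]
ft_force: [-0.4, -0.2, -0.3]
grip_width: 0.0871
```

```bash
python3 - <<'E'
from h import *
o=get_obs();g,M=grip(o); print(o["time"],g,np.degrees(np.arctan2(M[1,2],M[0,2])),M[:,1],M[:,2],o["ft_force"],o["joint_velocities"].round(3))
E
```

```text
2.65 [ 0.50496119 -0.09810526  0.150161  ] 90.81356057205566 [ 6.00531302e-04 -2.86790277e-03 -9.99995707e-01] [-0.01419877  0.99989506 -0.00287614] [-0.41685619 -0.19671119 -0.26845764] [-0.004  0.006  0.004 -0.001 -0.002 -0.001]
```

Emit:
jog_arm --increments '[[[-0.15, 0, 0, 0, 0, -0.001, 0], [-0.15, 0, 0, 0, 0, -0.001, 0.4], [-0.15, 0, 0, 0, 0, -0.001, 1], [-0.15, 0, 0, 0, 0, -0.001, 1], [-0.15, 0, 0, 0, 0, -0.001, 1], [-0.15, 0, 0, 0, 0, -0.001, 1], [-0.15, 0, 0, 0, 0, -0.001, 1], [-0.15, 0, 0, 0, 0, -0.001, 1]]]' --squeeze 50

```text
time: 3.45
position: [0.505, -0.0982, 0.1304]
tool_rot: [0.709, 0.005, -0.005, -0.705]
ft_force: [0.0, 0.8, -0.4]
grip_width: 0.0305
```

```bash
python3 - <<'E'
from h import *
o=get_obs();g,M=grip(o); print(o["time"],g,np.degrees(np.arctan2(M[1,2],M[0,2])),M[:,1],M[:,2],o["ft_force"],o["moment"],o["grip_width"])
E
```

```text
3.45 [ 0.5049506  -0.09804899  0.14910776] 90.81323151731988 [ 5.16844537e-04 -5.45916981e-03 -9.99984965e-01] [-0.01419288  0.99988434 -0.00546596] [ 0.01891841  0.83125479 -0.36968547] [ 0.01513137 -0.01522275 -0.04482014] 0.030549550105758567
```

Emit:
jog_arm --increments '[[[0.3, 0, 0, 0, 0, 0, 1], [0.3, 0, 0, 0, 0, 0, 1], [0.3, 0, 0, 0, 0, 0, 1], [0.3, 0, 0, 0, 0, 0, 1], [0.3, 0, 0, 0, 0, 0, 1], [0.3, 0, 0, 0, 0, 0, 1], [0.3, 0, 0, 0, 0, 0, 1]]]'

```text
time: 4.15
position: [0.505, -0.0982, 0.1304]
tool_rot: [0.707, 0.005, -0.005, -0.707]
ft_force: [-0.1, 0.2, -1.0]
grip_width: 0.0137
```

```bash
python3 - <<'E'
from h import *
o=get_obs();g,M=grip(o); print(o["time"],g,np.degrees(np.arctan2(M[1,2],M[0,2])),M[:,1],M[:,2],o["ft_force"],o["moment"],o["grip_width"])
im=camera("top"); cv2.imwrite("pics/t3.png",im[:,:,::-1])
E
```

```text
4.15 [ 0.50499585 -0.09820179  0.14909526] 90.81619582624904 [ 5.85641592e-04 -3.50153658e-04 -9.99999767e-01] [-1.42448218e-02  9.99898473e-01 -3.58460552e-04] [-0.14793897  0.24249372 -1.03791763] [-0.00288668 -0.05136035  0.03626956] 0.013683488079914825
```

Emit:
jog_arm --increments '[[[0, 0, 0, 0, 0, 0.004, 1], [0, 0, 0, 0, 0, 0.008, 1], [0, 0, 0, 0, 0, 0.008, 1], [0, 0, 0, 0, 0, 0.008, 1]]]'

```text
time: 4.6
position: [0.5047, -0.0981, 0.1382]
tool_rot: [0.707, 0.005, -0.005, -0.707]
ft_force: [-0.2, -0.3, -6.9]
grip_width: 0.0135
```

```bash
python3 - <<'E'
from h import *
o=get_obs();g,M=grip(o); print(o["time"],g,np.degrees(np.arctan2(M[1,2],M[0,2])),M[:,1],M[:,2],o["ft_force"],o["moment"],o["grip_width"])
im=camera("scene"); cv2.imwrite("pics/s4.png",cv2.resize(im[150:330,120:330,::-1],None,fx=3,fy=3))
E
```

```text
4.6 [ 0.50472323 -0.09808203  0.15693484] 90.81734978197505 [ 5.58125579e-05 -1.19584299e-04 -9.99999991e-01] [-1.42649609e-02  9.99898243e-01 -1.20368296e-04] [-0.15261945 -0.34726796 -6.91458253] [0.02653253 0.00750547 0.0202502 ] 0.013523052826826275
```

View pics/s4.png

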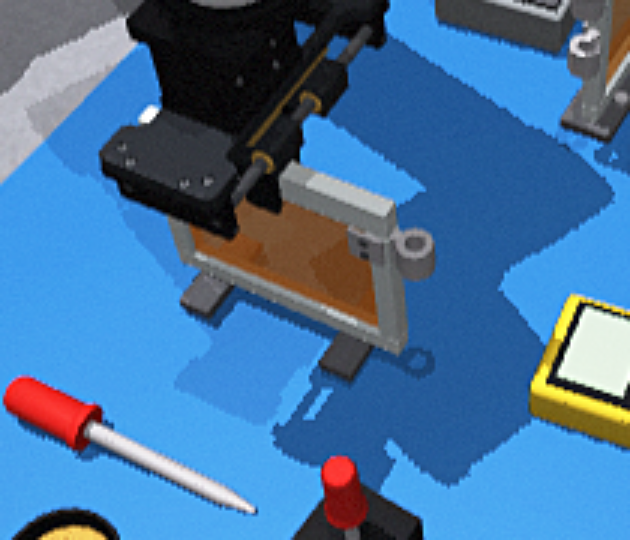

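Emit:
jog_arm --increments '[[[0, 0, -0.4, 0.001, 0.03, 0, 1], [0, 0, -0.8, 0.002, 0.06, 0, 1], [0, 0, -1.2, 0.003, 0.09, 0, 1], [0, 0, -1.7, 0.004, 0.12, 0, 1], [0, 0, -1.7, 0.005, 0.15, 0, 1], [0, 0, -1.7, 0.0055, 0.17, 0, 1], [0, 0, -1.7, 0.0055, 0.18, -0.003, 1], [0, 0, -1.7, 0.0055, 0.18, -0.006, 1]]]'

```text
time: 5.45
position: [0.5099, 0.0829, 0.1318]
tool_rot: [0.707, -0.005, 0.004, -0.707]
ft_force: [-1.2, -1.3, -6.9]
grip_width: 0.0131
```

Emit:
jog_arm --increments '[[[0, 0, 0, 0, 0, 0, 1], [0, 0, 0, 0, 0, 0, 1]]]'

```text
time: 5.65
position: [0.5098, 0.0819, 0.1315]
tool_rot: [0.707, -0.005, 0.005, -0.707]
ft_force: [0.3, -0.1, -5.7]
grip_width: 0.0136
```

```bash
python3 - <<'E'
from h import *
o=get_obs();g,M=grip(o); print(o["time"],g,np.degrees(np.arctan2(M[1,2],M[0,2])),M[:,1],M[:,2],o["ft_force"],o["moment"],o["grip_width"])
im=camera("scene"); cv2.imwrite("pics/s5.png",cv2.resize(im[90:240,220:380,::-1],None,fx=4,fy=4,interpolation=cv2.INTER_CUBIC))
im=camera("top"); cv2.imwrite("pics/t5.png",cv2.resize(im[180:300,150:300,::-1],None,fx=5,fy=5,interpolation=cv2.INTER_CUBIC))
E
```

```text
5.65 [0.50977498 0.08190846 0.15016965] 89.1925114598926 [-1.29107140e-03 -5.44543895e-04 -9.99999018e-01] [ 1.40928649e-02  9.99900532e-01 -5.62685177e-04] [ 0.26960988 -0.06100896 -5.67153871] [ 0.0127765  -0.04530103  0.03217535] 0.01361351500953411
```

View pics/s5.png

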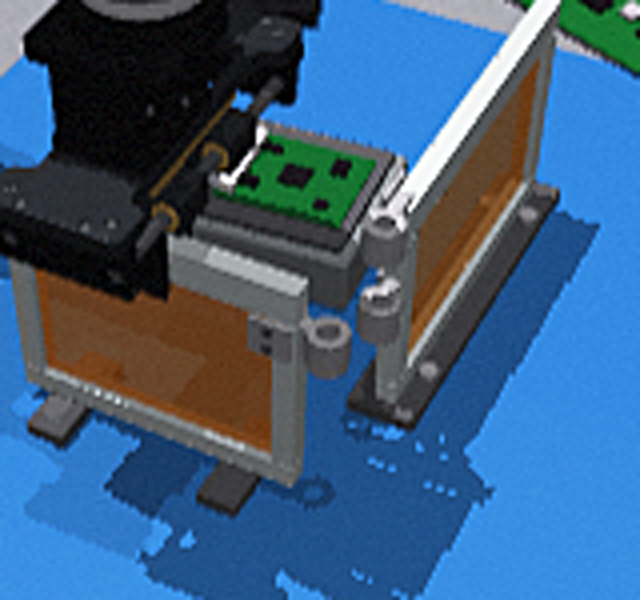

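View pics/t5.png

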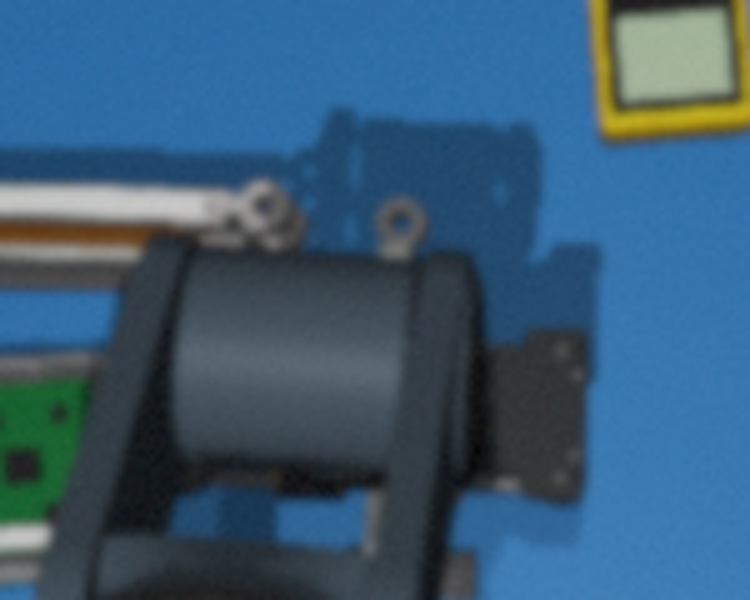

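```bash
python3 - <<'E'
from h import *
print("eye",onz("top",229.8,223.6,.137),"hinge",onz("top",202.6,220.2,.164))
s=lambda x,y:(220+x/4-.4,90+y/4-.4)
print("eyeS",onz("scene",*s(331,332),.137),"hingeS",onz("scene",*s(384,223),.164))
g,M=grip(); a=np.arctan2(-M[0,2],M[1,2]); 
print("expected eye", g[:2]+np.array([.102*np.cos(a),.102*np.sin(a)]), np.degrees(a))
E
```

```text
eye [0.61025236 0.07945309 0.137     ] hinge [0.61325399 0.14067615 0.164     ]
eyeS [0.6103126  0.07854272 0.137     ] hingeS [0.61189054 0.13874984 0.164     ]
expected eye [0.61205277 0.08039012] -0.8289879412737261
```

Emit:
jog_arm --increments '[[[0, 0, 0, 0.001, 0.012, 0.0005, 1], [0, 0, 0, 0.002, 0.025, 0.0005, 1], [0, 0, 0, 0.002, 0.04, 0.0005, 1], [0, 0, 0, 0.002, 0.053, 0.0005, 1], [0, 0, 0, 0.002, 0.0605, 0.0005, 1], [0, 0, 0, 0.002, 0.0605, 0.0005, 1], [0, 0, 0, 0.002, 0.0605, 0.0005, 1]]]'

```text
time: 6.45
position: [0.5119, 0.1426, 0.1322]
tool_rot: [0.707, -0.005, 0.004, -0.707]
ft_force: [0.1, 0.2, -6.5]
grip_width: 0.0136
```

```bash
python3 - <<'E'
from h import *
o=get_obs();g,M=grip(o); print(o["time"],g,np.degrees(np.arctan2(M[1,2],M[0,2])),M[:,1],M[:,2],o["ft_force"],o["moment"],o["grip_width"])
im=camera("scene"); cv2.imwrite("pics/s6.png",cv2.resize(im[110:200,280:360,::-1],None,fx=6,fy=6,interpolation=cv2.INTER_CUBIC))
im=camera("top"); cv2.imwrite("pics/t6.png",cv2.resize(im[190:250,170:240,::-1],None,fx=8,fy=8,interpolation=cv2.INTER_CUBIC))
E
```

```text
6.45 [0.51188496 0.14265162 0.15088648] 89.24653884539082 [-6.39038932e-04 -9.86814396e-04 -9.99999309e-01] [ 1.31499924e-02  9.99913040e-01 -9.95132628e-04] [ 0.10661188  0.22391295 -6.45148428] [0.0286381  0.04670681 0.03101573] 0.013633724204102086
```

View pics/s6.png

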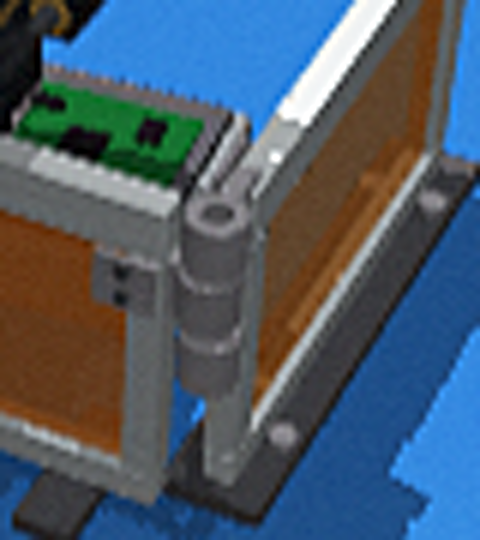

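View pics/t6.png

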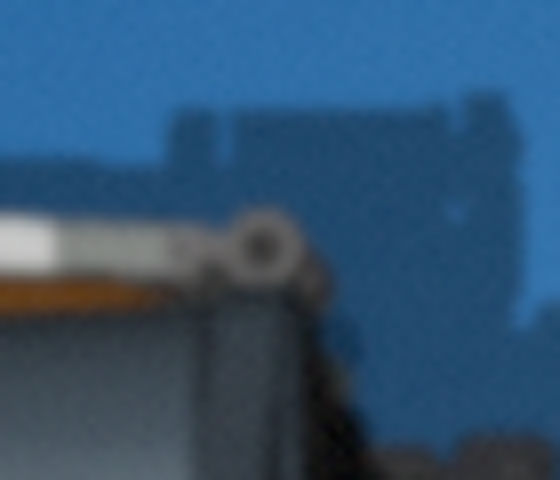

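Emit:
jog_arm --increments '[[[0, 0, 0, 0, 0, -0.0012, 1], [0, 0, 0, 0, 0, -0.0018, 1], [0, 0, 0, 0, 0, -0.002, 1], [0, 0, 0, 0, 0, -0.002, 1]]]'

```text
time: 6.95
position: [0.512, 0.1416, 0.1306]
tool_rot: [0.708, -0.005, 0.005, -0.707]
ft_force: [-0.9, -1.2, -1.0]
grip_width: 0.0136
```

Emit:
jog_arm --increments '[[[0, 0, 0, 0, 0, 0, 0.7], [0, 0, 0, 0, 0, 0, 0.5], [0, 0, 0, 0, 0, 0, 0.3], [0, 0, 0, 0, 0, 0, 0.0], [0, 0, 0, 0, 0, 0, 0], [0, 0, 0, 0, 0, 0, 0]]]'

```text
time: 7.55
position: [0.5123, 0.1417, 0.1308]
tool_rot: [0.707, -0.005, 0.005, -0.707]
ft_force: [-0.1, -0.2, 0.3]
grip_width: 0.0411
```

Emit:
jog_arm --increments '[[[0, 0, 0, 0, 0, 0.02, -0.2], [0, 0, 0, 0, 0, 0.06, -0.2], [0, 0, 0, 0.03, 0, 0.1, -0.2], [0, 0, 0, 0.07, 0, 0.14, -0.2], [0, 0, 0, 0.11, 0, 0.15, -0.2], [0, 0, 0, 0.14, 0, 0.15, -0.2], [0, 0, 0, 0.17, 0, 0.15, -0.2], [0, 0, 0, 0.17, 0, 0.15, -0.2]]]'

```text
time: 8.35
position: [0.6857, 0.1411, 0.2801]
tool_rot: [0.707, -0.004, 0.007, -0.707]
ft_force: [-1.0, 0.5, 0.8]
grip_width: 0.0528
```

```bash
python3 - <<'E'
from h import *
o=get_obs();g,M=grip(o); print(o["time"],g,o["q"])
i=camera_info("wrist"); print("cam",-i["R"].T@i["t"],i["R"][2], "hinge px",proj("wrist",[.6122,.141,.164]))
np.savez("w7.npz",**i)
im=camera("wrist"); cv2.imwrite("pics/w7.png",im[:,:,::-1])
E
```

```text
8.35 [0.68563727 0.14117022 0.29878594] [ 4.43514627e-02  5.83445312e-01  1.15914201e+00 -1.30192492e-03
  1.39599871e+00 -1.51059011e+00]
cam [0.61868931 0.1415462  0.44094205] [ 0.24663972 -0.00572383 -0.96909034] hinge px [283.20890946 126.44873913]
```

View pics/w7.png

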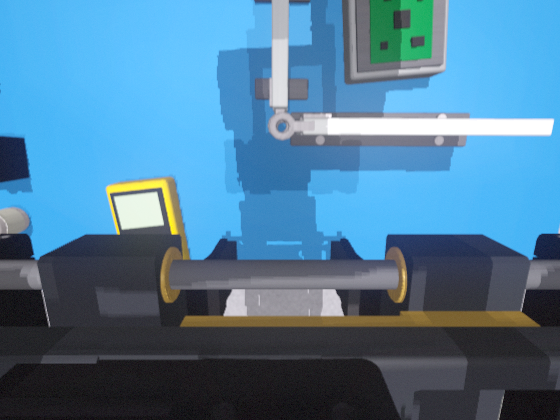

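```bash
python3 - <<'E'
from h import *
im=cv2.imread("pics/w7.png"); cv2.imwrite("pics/w7z.png",cv2.resize(im[100:150,255:315],None,fx=12,fy=12,interpolation=cv2.INTER_CUBIC))
i=dict(np.load("w7.npz"))
for z in (.084,.108,.136,.164): print(z,proj("wrist",[.6122,.141,z],i))
E
```

```text
0.084 [283.37535468 128.19453622]
0.108 [283.3338616  127.75932697]
0.136 [283.27715331 127.16452962]
0.164 [283.20890946 126.44873913]
```

View pics/w7z.png

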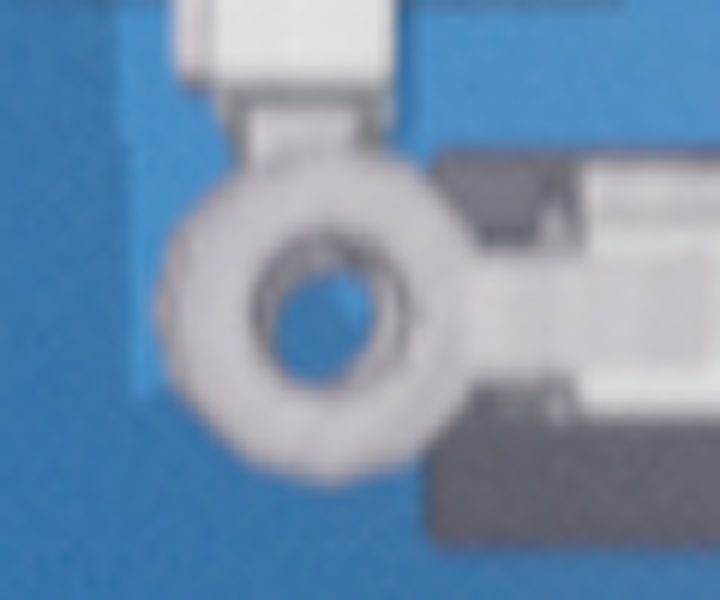

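Emit:
jog_arm --increments '[[[0, 0, -8, -0.005, -0.04, 0, -0.3], [0, 0, -16, -0.01, -0.08, 0, -0.3], [0, 0, -24, -0.015, -0.12, 0, -0.3], [0, 0, -32, -0.02, -0.16, 0, -0.3], [0, 0, -40, -0.025, -0.2, 0, -0.3], [0, 0, -48, -0.03, -0.24, 0, -0.3], [0, 0, -56, -0.035, -0.28, 0, -0.3], [0, 0, -64, -0.04, -0.32, 0, -0.3]]]'

```text
time: 9.2
position: [0.6415, -0.1791, 0.2799]
tool_rot: [0.596, -0.382, 0.38, -0.596]
ft_force: [0.5, 0.4, 0.2]
grip_width: 0.0567
```

Emit:
jog_arm --increments '[[[0, 0, -8, 0, -0.03, 0, -0.3], [0, 0, -16, 0, -0.06, 0, -0.3], [0, 0, -25, 0, -0.07, -0.02, -0.3], [0, 0, -25, 0, -0.07, -0.04, -0.3], [0, 0, -25, 0, -0.07, -0.06, -0.3], [0, 0, -25, 0, -0.07, -0.06, -0.3]]]'

```text
time: 9.8
position: [0.6384, -0.2473, 0.2165]
tool_rot: [-0.5, 0.505, -0.497, 0.498]
ft_force: [-0.7, 1.5, -0.2]
grip_width: 0.0566
```

```bash
python3 - <<'E'
from h import *
i=dict(np.load("w7.npz")); print("hinge wrist", onz("wrist",282.3,125.8,.164,i))
o=get_obs();g,M=grip(o); print(o["time"],g,np.degrees(np.arctan2(M[1,2],M[0,2])),M[:,1],o["grip_width"],o["q"])
i=camera_info("wrist"); print("cam",-i["R"].T@i["t"], proj("wrist",[.6435,-.2495,.146],i)); np.savez("w8.npz",**i)
im=camera("wrist"); cv2.imwrite("pics/w8.png",im[:,:,::-1])
im=camera("top"); cv2.imwrite("pics/t8.png",im[:,:,::-1])
im=camera("scene"); cv2.imwrite("pics/s8.png",im[:,:,::-1])
E
```

```text
hinge wrist [0.6116498  0.14022444 0.164     ]
9.8 [ 0.63853854 -0.24746012  0.2352018 ] -0.18879170640795082 [-0.00931235  0.00609873 -0.99993804] 0.056582358438804096 [-5.32749014e-01  6.21207925e-01  1.26625213e+00  5.49199047e-04
  1.26525223e+00 -5.29593779e-01]
cam [ 0.63953925 -0.18320938  0.37793125] [291.07037874 224.72476063]
```

View pics/w8.png

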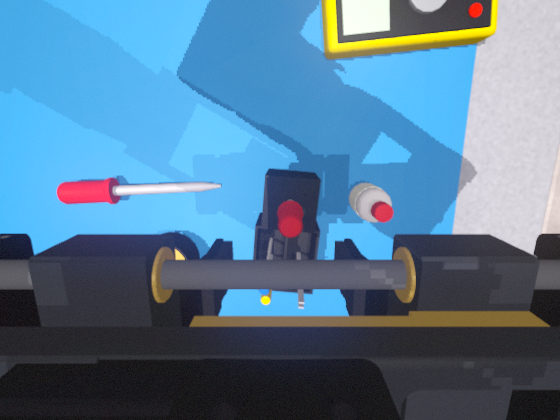

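View pics/s8.png

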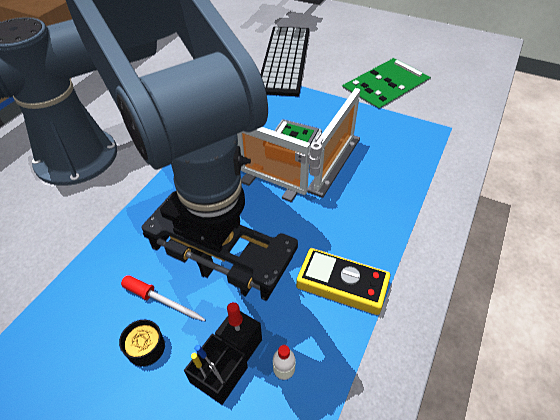

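Emit:
jog_arm --increments '[[[0, 0, 0, 0.005, -0.002, -0.01, -0.3], [0, 0, 0, 0.005, -0.002, -0.03, -0.3], [0, 0, 0, 0.005, -0.002, -0.05, -0.3], [0, 0, 0, 0.005, -0.002, -0.05, -0.3]]]'

```text
time: 10.35
position: [0.6453, -0.2498, 0.1683]
tool_rot: [-0.5, 0.503, -0.498, 0.499]
ft_force: [-0.0, -0.2, -1.1]
grip_width: 0.0568
```

```bash
python3 - <<'E'
from h import *
o=get_obs();g,M=grip(o); print(o["time"],g,np.degrees(np.arctan2(M[1,2],M[0,2])),M[:,1],o["grip_width"])
i=camera_info("wrist"); print("cam",-i["R"].T@i["t"], proj("wrist",[.6437,-.2495,.146],i),proj("wrist",[.6437,-.2495,.105],i)); np.savez("w9.npz",**i)
im=camera("wrist"); cv2.imwrite("pics/w9.png",cv2.resize(im[150:320,200:380,::-1],None,fx=4,fy=3))
E
```

```text
10.35 [ 0.64538126 -0.24986523  0.18703937] -0.14222044258379613 [-0.00547114  0.0038357  -0.99997768] 0.05675986370175443
cam [ 0.64577631 -0.18528847  0.32963834] [281.4533168  242.01962627] [282.01244969 224.01347082]
```

View pics/w9.png

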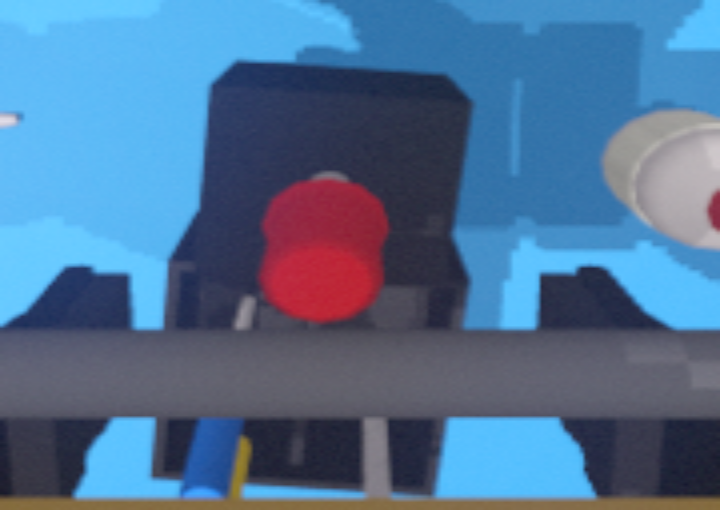

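Emit:
jog_arm --increments '[[[-0.2, -0.2, 0, -0.002, 0, -0.015, -0.3], [-0.2, -0.2, 0, -0.002, 0, -0.035, -0.3], [-0.2, -0.2, 0, -0.002, 0, -0.05, -0.3], [-0.2, -0.2, 0, -0.002, 0, -0.056, -0.3], [-0.2, -0.2, 0, -0.002, 0, -0.056, -0.3], [-0.2, -0.2, 0, -0.002, 0, -0.056, -0.3]]]'

```text
time: 11.0
position: [0.645, -0.2507, 0.1148]
tool_rot: [0.499, -0.5, 0.502, -0.499]
ft_force: [-0.5, 0.3, 0.3]
grip_width: 0.0564
```

```bash
python3 - <<'E'
from h import *
o=get_obs();g,M=grip(o); print(o["time"],g,np.degrees(np.arctan2(M[1,2],M[0,2])),M[:,1],o["grip_width"],o["ft_force"])
E
```

```text
11.0 [ 0.64491331 -0.25070207  0.1335382 ] -0.14325988789678745 [ 0.00200981 -0.00195671 -0.99999607] 0.056371526867186585 [-0.4598499   0.31106451  0.29146002]
```

Emit:
jog_arm --increments '[[[0.1, 0.1, 0, -0.0016, 0.0006, -0.0025, -0.3], [0.1, 0.1, 0, -0.0016, 0.0006, -0.0025, 0], [0.1, 0.1, 0, -0.0016, 0.0006, -0.0025, 0.3], [0.1, 0.1, 0, -0.0016, 0.0006, -0.0025, 1], [0.1, 0.1, 0, -0.0016, 0.0006, -0.0025, 1], [0.1, 0.1, 0, -0.0016, 0.0006, -0.0025, 1], [0.1, 0.1, 0, -0.0016, 0.0006, -0.0025, 1], [0.1, 0.1, 0, -0.0016, 0.0006, -0.0025, 1]]]' --squeeze 25

```text
time: 11.8
position: [0.6434, -0.2501, 0.1124]
tool_rot: [0.499, -0.5, 0.501, -0.499]
ft_force: [-1.2, -0.6, -0.8]
grip_width: 0.0195
```

```bash
python3 - <<'E'
from h import *
o=get_obs();g,M=grip(o); print(o["time"],g,np.degrees(np.arctan2(M[1,2],M[0,2])),M[:,1],o["grip_width"],o["ft_force"],o["moment"])
E
```

```text
11.8 [ 0.64340074 -0.2501275   0.13105688] -0.14181670795347062 [ 3.63336317e-04 -2.28067522e-04 -9.99999908e-01] 0.019491472923276073 [-1.17697642 -0.59063995 -0.84705805] [-0.0784136   0.04768862 -0.00032283]
```

Emit:
jog_arm --increments '[[[0, 0, 0, 0, 0, 0.003, 1], [0, 0, 0, 0, 0, 0.02, 1], [0, 0, 0, 0, 0, 0.045, 1], [0, 0, 0, 0, 0, 0.075, 1], [0, 0, 0, 0, 0, 0.105, 1], [0, 0, 0, 0, 0, 0.14, 1], [0, 0, 0, 0, 0, 0.175, 1], [0, 0, 0, 0, 0, 0.175, 1]]]'

```text
time: 12.6
position: [0.6462, -0.2516, 0.2942]
tool_rot: [0.498, -0.496, 0.505, -0.501]
ft_force: [0.2, 0.1, -0.0]
grip_width: 0.0195
```

```bash
python3 - <<'E'
from h import *
o=get_obs();g,M=grip(o); print(o["time"],g,np.degrees(np.arctan2(M[1,2],M[0,2])),M[:,1],o["grip_width"],o["ft_force"],o["moment"])
im=camera("scene"); cv2.imwrite("pics/s10.png",cv2.resize(im[150:400,120:320,::-1],None,fx=2.4,fy=2.4))
E
```

```text
12.6 [ 0.64602044 -0.25150538  0.31286415] -0.13347773324625145 [ 0.01129637 -0.00654741 -0.99991476] 0.019480531103597404 [ 0.16598413  0.10489708 -0.01918035] [-0.0907745   0.00737424 -0.00290997]
```

View pics/s10.png

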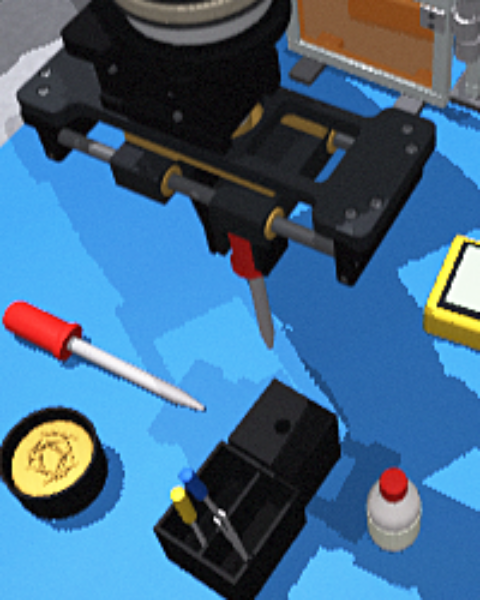

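Emit:
jog_arm --increments '[[[0, 0, 0, -0.003, 0.03, 0.005, 1], [0, 0, 0, -0.007, 0.07, 0.005, 1], [0, 0, 0, -0.011, 0.11, 0.005, 1], [0, 0, 0, -0.015, 0.15, 0.005, 1], [0, 0, 0, -0.019, 0.19, 0.005, 1], [0, 0, 0, -0.023, 0.23, 0.005, 1], [0, 0, 0, -0.026, 0.26, 0.005, 1], [0, 0, 0, -0.028, 0.28, 0.005, 1]]]'

```text
time: 13.45
position: [0.6148, 0.0319, 0.2936]
tool_rot: [0.5, -0.499, 0.501, -0.5]
ft_force: [0.4, -0.1, -1.2]
grip_width: 0.0191
```

```bash
python3 - <<'E'
from h import *
o=get_obs();g,M=grip(o); print(o["time"],g,np.degrees(np.arctan2(M[1,2],M[0,2])),M[:,1],o["grip_width"],o["ft_force"],"to go",np.array([.6120,.1407,.313])-g)
E
```

```text
13.45 [0.61476846 0.03189788 0.31233657] -0.021687307080914497 [ 0.0016982  -0.00254624 -0.99999532] 0.01912144051890919 [ 0.36080437 -0.05951976 -1.17453465] to go [-0.00276846  0.10880212  0.00066343]
```

Emit:
jog_arm --increments '[[[0.1, 0.1, 0, -0.001, 0.03, 0, 1], [0.1, 0.1, 0, -0.002, 0.06, 0, 1], [0.1, 0.1, 0, -0.003, 0.09, 0, 1], [0.1, 0.1, 0, -0.003, 0.109, 0, 1], [0.1, 0.1, 0, -0.003, 0.109, 0, 1], [0.1, 0.1, 0, -0.003, 0.109, 0, 1], [0.1, 0.1, 0, -0.003, 0.109, 0, 1]]]'

```text
time: 14.15
position: [0.6114, 0.1398, 0.2927]
tool_rot: [0.501, -0.5, 0.5, -0.499]
ft_force: [1.0, -0.4, -1.5]
grip_width: 0.0191
```

```bash
python3 - <<'E'
from h import *
o=get_obs();g,M=grip(o); print(o["time"],g,np.degrees(np.arctan2(M[1,2],M[0,2])),M[:,1],o["grip_width"],o["ft_force"],"to go",np.array([.6120,.1407,.313])-g)
im=camera("scene"); cv2.imwrite("pics/s11.png",im[:,:,::-1]);cv2.imwrite("pics/s11z.png",cv2.resize(im[80:200,270:370,::-1],None,fx=5,fy=5,interpolation=cv2.INTER_CUBIC))
im=camera("top"); cv2.imwrite("pics/t11.png",im[:,:,::-1])
im=camera("wrist"); cv2.imwrite("pics/w11.png",im[:,:,::-1])
E
```

```text
14.15 [0.61146289 0.13982122 0.31135102] -0.07308057597002769 [-0.00193852 -0.00150199 -0.99999699] 0.019144824183879087 [ 0.98076437 -0.44316017 -1.49560617] to go [0.00053711 0.00087878 0.00164898]
```

View pics/s11z.png

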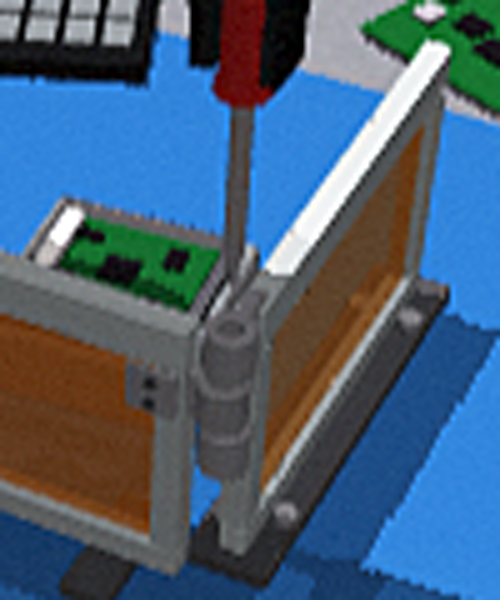

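View pics/w11.png

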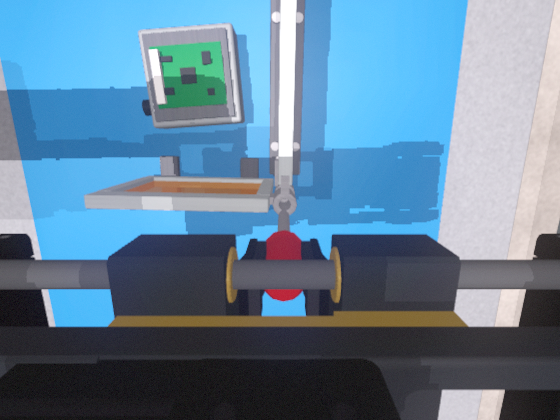

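```bash
python3 - <<'E'
from h import *
im=cv2.imread("pics/w11.png"); cv2.imwrite("pics/w11z.png",cv2.resize(im[180:240,250:320],None,fx=10,fy=10,interpolation=cv2.INTER_CUBIC))
o=get_obs();g,M=grip(o);print(g)
for p in ([.612,.1407,.164],[.612,.1407,.186],[.6115,.1402,.164]): print(proj("wrist",p),proj("scene",p),proj("top",p))
im=cv2.imread("pics/t11.png"); cv2.imwrite("pics/t11z.png",cv2.resize(im[190:250,170:240],None,fx=8,fy=8,interpolation=cv2.INTER_CUBIC))
E
```

```text
[0.61187751 0.13972446 0.31208591]
[283.72746426 203.80806868] [316.02625142 144.81014267] [202.57141292 220.72722667]
[283.77193671 209.14297096] [316.58326709 136.6006262 ] [201.13113735 219.06461043]
[283.20772091 204.31651351] [315.70964744 144.88252127] [202.77770356 220.93920855]
```

View pics/w11z.png

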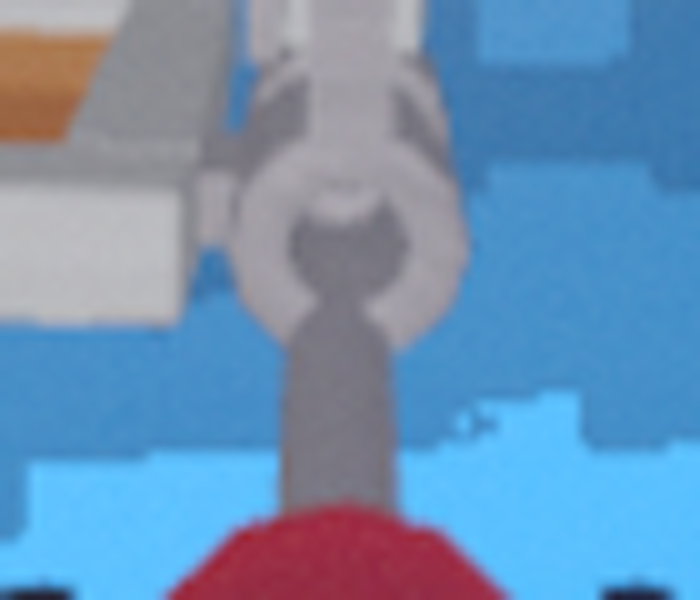

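View pics/t11z.png

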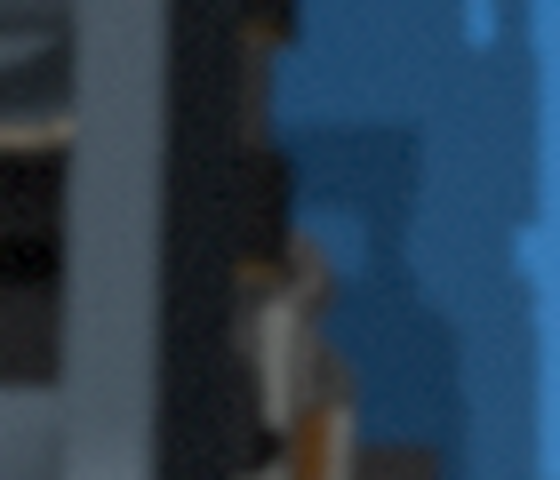

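Emit:
jog_arm --increments '[[[0, 0, 0, 0.0002, 0.0005, -0.008, 1], [0, 0, 0, 0.0002, 0.0005, -0.016, 1], [0, 0, 0, 0.0002, 0.0005, -0.024, 1], [0, 0, 0, 0.0002, 0.0005, -0.03, 1], [0, 0, 0, 0.0002, 0.0005, -0.03, 1], [0, 0, 0, 0.0002, 0.0005, -0.03, 1]]]'

```text
time: 14.9
position: [0.6121, 0.1403, 0.2631]
tool_rot: [0.5, -0.5, 0.501, -0.499]
ft_force: [-0.7, 0.6, -0.9]
grip_width: 0.0193
```

```bash
python3 - <<'E'
from h import *
o=get_obs();g,M=grip(o); print(o["time"],g,M[:,1],o["grip_width"],o["ft_force"],o["moment"])
im=camera("scene"); cv2.imwrite("pics/s12z.png",cv2.resize(im[80:200,270:370,::-1],None,fx=5,fy=5,interpolation=cv2.INTER_CUBIC))
im=camera("wrist"); cv2.imwrite("pics/w12z.png",cv2.resize(im[180:250,250:320,::-1],None,fx=8,fy=8,interpolation=cv2.INTER_CUBIC))
E
```

```text
14.9 [0.61206748 0.14028124 0.28184299] [-8.68893172e-04 -1.06275165e-03 -9.99999058e-01] 0.019294692923820113 [-0.67043213  0.60012487 -0.93048614] [-0.10427668  0.0646428   0.03419465]
```

View pics/s12z.png

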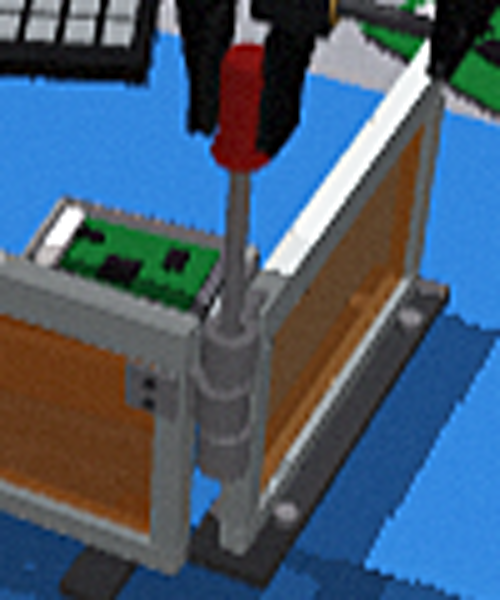

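View pics/w12z.png

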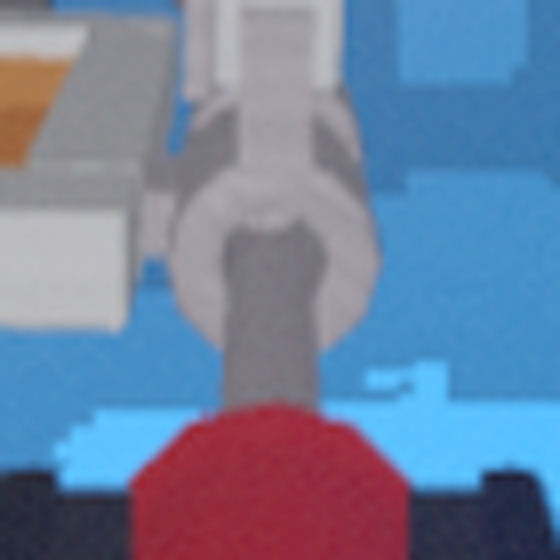

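Emit:
jog_arm --increments '[[[0, 0, 0, 0.0003, 0, -0.004, 1], [0, 0, 0, 0.0003, 0, -0.008, 1], [0, 0, 0, 0.0003, 0, -0.012, 1], [0, 0, 0, 0.0003, 0, -0.015, 1], [0, 0, 0, 0.0003, 0, -0.015, 1]]]'

```text
time: 15.5
position: [0.6122, 0.1403, 0.248]
tool_rot: [-0.5, 0.5, -0.5, 0.499]
ft_force: [0.1, 0.5, -0.9]
grip_width: 0.0193
```

```bash
python3 - <<'E'
from h import *
o=get_obs();g,M=grip(o); print(o["time"],g,M[:,1],o["grip_width"],o["ft_force"],o["moment"])
E
```

```text
15.5 [0.61225344 0.14027714 0.26666639] [-0.00114015 -0.0010778  -0.99999877] 0.019287901843335127 [ 0.11801934  0.46106223 -0.89431924] [-0.02513881  0.04035869 -0.00232438]
```

Emit:
jog_arm --increments '[[[0, 0, 0, 0, 0, -0.004, 1], [0, 0, 0, 0, 0, -0.008, 1], [0, 0, 0, 0, 0, -0.012, 1], [0, 0, 0, 0, 0, -0.016, 1], [0, 0, 0, 0, 0, -0.02, 1], [0, 0, 0, 0, 0, -0.02, 1]]]'

```text
time: 16.1
position: [0.6119, 0.14, 0.2272]
tool_rot: [-0.501, 0.501, -0.5, 0.499]
ft_force: [-0.7, -0.2, -1.4]
grip_width: 0.0192
```

Emit:
jog_arm --increments '[[[0, 0, 0, 0, 0, -0.004, 1], [0, 0, 0, 0, 0, -0.008, 1], [0, 0, 0, 0, 0, -0.012, 1], [0, 0, 0, 0, 0, -0.016, 1], [0, 0, 0, 0, 0, -0.016, 1]]]'

```text
time: 16.6
position: [0.6119, 0.1399, 0.2104]
tool_rot: [-0.501, 0.501, -0.5, 0.498]
ft_force: [1.0, 0.2, -2.3]
grip_width: 0.0189
```

```bash
python3 - <<'E'
from h import *
o=get_obs();g,M=grip(o); print(o["time"],g,M[:,1],o["grip_width"],o["ft_force"],o["moment"])
im=camera("scene"); cv2.imwrite("pics/s13z.png",cv2.resize(im[80:200,270:370,::-1],None,fx=5,fy=5,interpolation=cv2.INTER_CUBIC))
E
```

```text
16.6 [0.61190814 0.13997328 0.22912777] [-0.00279233 -0.00163186 -0.99999477] 0.018946567040394588 [ 0.98110834  0.17104362 -2.26780733] [-0.26741629 -0.18625155  0.0489315 ]
```

View pics/s13z.png

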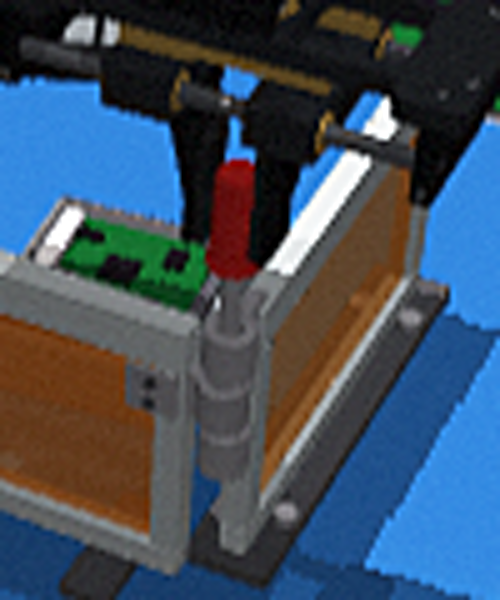

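Emit:
jog_arm --increments '[[[0.1, -0.15, 0, 0.0002, 0.0003, -0.004, 1], [0.1, -0.15, 0, 0.0002, 0.0003, -0.008, 1], [0.1, -0.15, 0, 0.0002, 0.0003, -0.012, 1], [0.1, -0.15, 0, 0.0002, 0.0003, -0.016, 1], [0.1, -0.15, 0, 0.0002, 0.0003, -0.02, 1], [0.1, -0.15, 0, 0.0002, 0.0003, -0.02, 1]]]'

```text
time: 17.25
position: [0.6118, 0.1402, 0.1898]
tool_rot: [-0.5, 0.501, -0.5, 0.499]
ft_force: [0.4, -1.0, -1.5]
grip_width: 0.0188
```

```bash
python3 - <<'E'
from h import *
o=get_obs();g,M=grip(o); print(o["time"],g,M[:,1],o["grip_width"],o["ft_force"],o["moment"])
E
```

```text
17.25 [0.61183963 0.14023248 0.2084924 ] [-1.07709158e-03  1.04246244e-04 -9.99999415e-01] 0.01882907555883066 [ 0.37899729 -0.95531308 -1.45532776] [-0.41123137  0.01700301 -0.00068234]
```

Emit:
jog_arm --increments '[[[0, 0, 0, 0, 0, -0.004, 1], [0, 0, 0, 0, 0, -0.008, 1], [0, 0, 0, 0, 0, -0.012, 1], [0, 0, 0, 0, 0, -0.014, 1], [0, 0, 0, 0, 0, -0.014, 1]]]'

```text
time: 17.75
position: [0.6117, 0.1403, 0.1755]
tool_rot: [-0.5, 0.501, -0.5, 0.499]
ft_force: [-0.1, -0.9, -0.9]
grip_width: 0.0193
```

```bash
python3 - <<'E'
from h import *
o=get_obs();g,M=grip(o); print(o["time"],g,M[:,1],o["grip_width"],o["ft_force"],o["moment"])
im=camera("scene"); cv2.imwrite("pics/s14z.png",cv2.resize(im[80:200,270:370,::-1],None,fx=5,fy=5,interpolation=cv2.INTER_CUBIC))
E
```

```text
17.75 [0.61171488 0.14026683 0.19415963] [-1.52970457e-03  2.25118866e-04 -9.99998805e-01] 0.01933127626378827 [-0.07681568 -0.93271165 -0.92575045] [-0.41513872 -0.05903048 -0.02061655]
```

View pics/s14z.png

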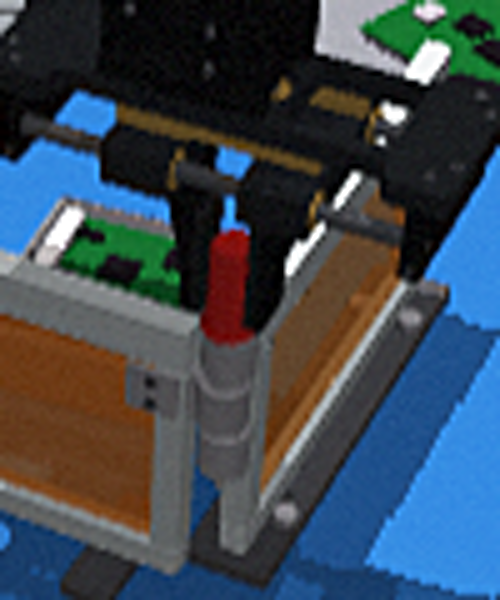

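Nearly seated; press the last millimetre to contact, then release.

Emit:
jog_arm --increments '[[[0, 0, 0, 0, 0, -0.001, 1], [0, 0, 0, 0, 0, -0.0015, 1], [0, 0, 0, 0, 0, -0.0015, 1]]]'

```text
time: 18.1
position: [0.6118, 0.1403, 0.1754]
tool_rot: [-0.5, 0.501, -0.5, 0.499]
ft_force: [-2.3, -1.5, 6.1]
grip_width: 0.0192
```

Emit:
jog_arm --increments '[[[0, 0, 0, 0, 0, 0, 0.6], [0, 0, 0, 0, 0, 0, 0.3], [0, 0, 0, 0, 0, 0, 0.1], [0, 0, 0, 0, 0, 0, 0.1], [0, 0, 0, 0, 0, 0, 0.1]]]'

```text
time: 18.6
position: [0.6118, 0.1405, 0.1752]
tool_rot: [-0.5, 0.501, -0.5, 0.499]
ft_force: [-0.1, -0.7, -0.4]
grip_width: 0.0375
```

```bash
python3 - <<'E'
from h import *
o=get_obs();g,M=grip(o); print(o["time"],g,M[:,1],o["grip_width"],o["ft_force"],o["moment"])
im=camera("wrist"); cv2.imwrite("pics/w15.png",im[:,:,::-1])
E
```

```text
18.6 [0.61177193 0.14052053 0.19391577] [-8.79117854e-04  5.14545838e-04 -9.99999481e-01] 0.03746648971476186 [-0.13354352 -0.71934753 -0.43651696] [-0.17026509  0.03986831 -0.03915531]
```

View pics/w15.png

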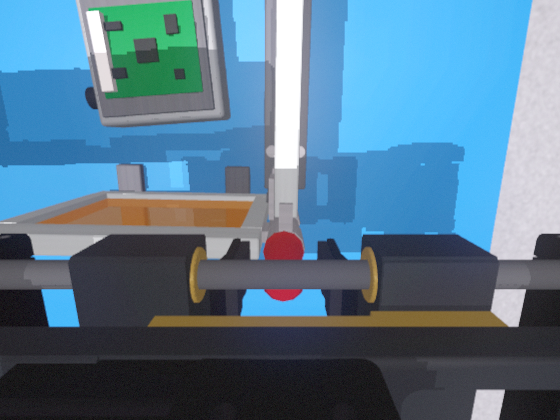

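Emit:
jog_arm --increments '[[[0, 0, 0, 0, 0, 0.01, 0.0], [0, 0, 0, 0, 0, 0.03, 0.0], [0, 0, 0, 0, 0, 0.06, 0.0], [0, 0, 0, 0, 0, 0.09, 0.0], [0, 0, 0, 0, -0.03, 0.12, 0.0], [0, 0, 0, -0.02, -0.07, 0.13, 0.0], [0, 0, 0, -0.04, -0.12, 0.13, 0.0], [0, 0, 0, -0.05, -0.16, 0.13, 0.0]]]'

```text
time: 19.45
position: [0.5608, -0.0206, 0.3069]
tool_rot: [0.5, -0.5, 0.5, -0.5]
ft_force: [0.3, 0.4, -0.1]
grip_width: 0.0433
```

Emit:
jog_arm --increments '[[[0, 0, 0, 0, -0.02, 0, 0], [0, 0, 0, 0, -0.03, 0, 0], [0, 0, 0, 0, -0.03, 0, 0], [0, 0, 0, 0, -0.03, 0, 0]]]'

```text
time: 19.85
position: [0.561, -0.0498, 0.307]
tool_rot: [-0.499, 0.5, -0.5, 0.5]
ft_force: [-0.4, 0.7, -0.8]
grip_width: 0.0436
```

```bash
python3 - <<'E'
from h import *
o=get_obs();g,M=grip(o); print(o["time"],g,o["grip_width"],o["ft_force"])
im=camera("scene"); cv2.imwrite("pics/s16.png",im[:,:,::-1]); cv2.imwrite("pics/s16z.png",cv2.resize(im[80:200,270:370,::-1],None,fx=5,fy=5,interpolation=cv2.INTER_CUBIC))
im=camera("top"); cv2.imwrite("pics/t16.png",im[:,:,::-1]); cv2.imwrite("pics/t16z.png",cv2.resize(im[190:320,90:240,::-1],None,fx=4.5,fy=4.5,interpolation=cv2.INTER_CUBIC))
E
```

```text
19.85 [ 0.56095953 -0.04978089  0.32572259] 0.04360796225949569 [-0.39076726  0.6698583  -0.81123045]
```

View pics/s16.png

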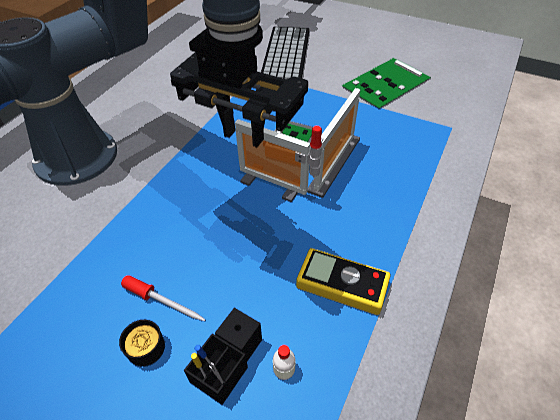

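View pics/s16z.png

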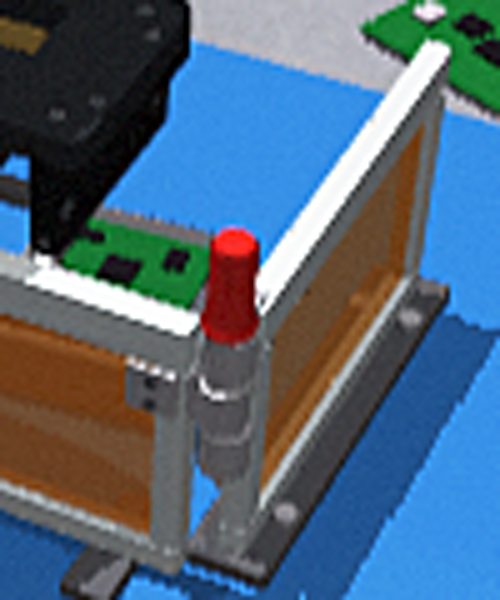

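View pics/t16z.png

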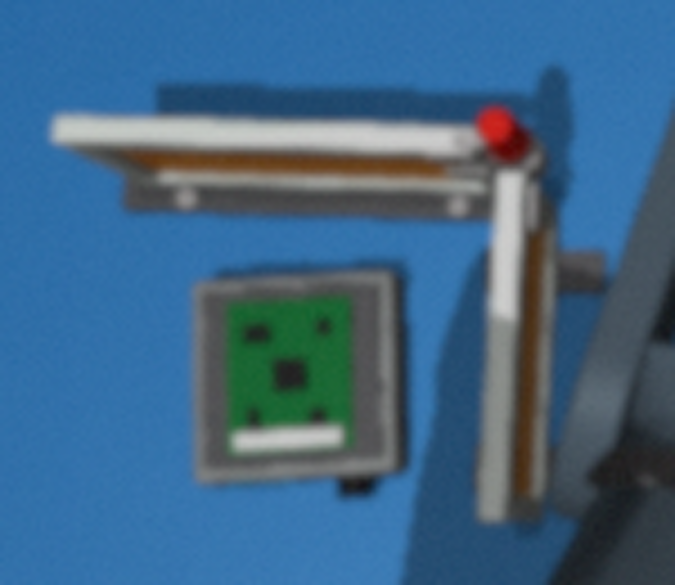

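```bash
python3 - <<'E'
from h import *
t=lambda x,y:(90+x/4.5-.4,190+y/4.5-.4); s=lambda x,y:(270+x/5-.4,80+y/5-.4)
a=onz("top",*t(511,170),.16);b=onz("top",*t(493,521),.16);d=a-b
print("rail",a,b,np.degrees(np.arctan2(d[1],d[0])),np.linalg.norm(d),"eye",(a+b)/2+.105*d/np.linalg.norm(d))
print("knob top",tri([("top",*t(495,127)),("scene",*s(235,243))]))
E
```

```text
rail [0.59688359 0.13941287 0.16      ] [0.41680577 0.1423776  0.16      ] -0.9432094041991829 0.18010222560704744 eye [0.61183045 0.13916679 0.16      ]
knob top [0.61090689 0.14078083 0.20728743]
```

```bash
python3 -c "
from rig import *
print(hand_in())"
```

```text
the job is handed in; nothing more can be done
None
```

I stood the wing square to the back screen, with its knuckle between the screen's two knuckles. The pin from the organiser went down through all three knuckles, and I released it, backed the arm clear and handed in at about 20 s. No verdict was reported.

What the last checks showed:
- **Wing:** it stands upright, and its yaw of −0.9° matches the screen's. Its eye is about 1–2 mm from the hinge axis by camera measurement, inside the 5 mm limit.
- **Pin:** the knob met about 6 N of resistance at the expected seating height. Its top measured 207 mm against 209 mm expected, which is within camera accuracy.
- **Bystanders:** the tin, bottle and multimeter look unmoved in the final scene picture; I did not measure them.

Two things differed from plan:
- **Wing offset:** on first release the wing sat about 2 mm towards −y, seen looking down through the hinge holes. I left it for the tapered pin to centre.
- **Look-alike pin:** the big one was standing on its nose in the first picture and was lying down by the first wrist picture at 1.75 s. The arm had not come near it by then.

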